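# Unnest a pastry mould onto the indexing display stand

## Task

Lift the top copper mould straight up off the nested copper stack, leaving the rest of the stack standing where it is, and set it down gently and upright in the middle of the blue pad on the round display stand. Then turn the stand's disc counter-clockwise as seen from above (its black post is the handle) over its stiff point, and stop just past it with the red pointer inside the green sector, without running on beyond the sector. Let go, with the mould still on its pad, and do not disturb anything else on the counter.

Things in the scene. Friction and masses are not known exactly. Their poses are not given: they have to be found in the camera images.
- copper_tin: topmost copper mould: open cup, 80 mm tall, outer diameter 44 mm at the base, 63 below the rim, 68 at the straight rim band (top 10 mm, 4 mm thick); 0.12 kg. Origin: centre of underside, z up. At the start its rim is 136 mm above the counter, 28 mm above the next rim. Clings with 5 to 13 N, fading over 25 mm of lift; clear of the stack after 52 mm. Can be gripped across the rim from above
- copper_stack: the rest of the copper stack: two nested moulds that stay together, 1.8 kg, loose on the counter; rim 108 mm high, 68 mm wide, next rim below at 80 mm. Origin: centre of underside on the counter, z up
- stand: fixed dark wooden round foot of the display stand, 350 mm wide; origin: centre of its underside, on the disc's vertical axis. The aluminium disc is 296 mm wide, its top 48 mm above the counter. A green sector on the foot's edge marks joint values 0.9 to 1.2. Two low pastries are fixed on the disc, tops 70 mm above the counter
- disc (a joint): angle of the disc (rad), growing counter-clockwise seen from above; starts at -0.12 to 0.12, travel ends at 1.7. The red pointer at the disc's edge is in line with the post. Turning takes up to 0.6 N m (5 N at the post): resistance peaks near 0.5 and has fallen away by 0.85; green sector 0.9 to 1.2. Friction keeps the disc where it is left
- pad (a point): centre of the top of the blue pad on the disc, 84 mm wide, 49 mm above the counter, 85 mm from the disc's axis, turning with the disc
- post_top (a point): centre of the top of the upright black post on the disc: 24 mm wide, top 108 mm above the counter, black grip over its top 50 mm; 115 mm from the disc's axis, turning with the disc; the pad lies 150 degrees counter-clockwise of the post
- steel_stack: two nested silver-coloured moulds of the same shape as the copper stack, without a third one in them, rim 108 mm high, 68 mm wide; 1.8 kg; origin: centre of its underside. Bystander
- jar: amber jar with orange lid, 66 mm wide, 100 mm tall; origin: centre of underside. Bystander
- bottle: green bottle, 64 mm wide, 160 mm tall; origin: centre of underside. Bystander
- bowl: white bowl, 120 mm wide, 55 mm tall; origin: centre of underside. Bystander
- plate: white plate, 150 mm wide, 18 mm tall; origin: centre of underside. Bystander
- spoon: metal spoon 220 mm long lying flat along its x axis; bystander
Mind the look-alikes: they are no part of the job. Leave any yellow look-alike of the copper_tin alone.

How it is judged:
By the outcome, as a careful person would: the job done as asked, in the order asked, and still so for the second after the job is handed in, with the robot touching nothing.
It also fails if it takes over 56 s, if anything falls off the work surface, if the arm or the gripper's body presses on something with over 40 N, if the wrist force passes 120 N, or if a joint passes its speed limit or range.

## Robot

A 6-joint arm with a two-finger parallel gripper is mounted at the origin on the work surface. World frame = base frame: x ahead of the robot, y to its left, z up, the work surface at z = 0. Lengths are in m, angles in rad, forces in N, time in s.
With the tool pointing down it reaches from about 0.25 to 0.8 m from the base axis. Payload 8.5 kg.
Tool frame: the origin (TCP) lies between the finger pads; the fingertips stand ahead of it and the grasp point (between the pads) lies 6 mm ahead of it (manip.tcp_to_tips is the z of the fingertips in the tool frame, in m); z points along the fingers, y is the direction in which the jaws open and shut (so a half turn about z gives the same grasp; the last joint's range is limited). The gripper opens to 85 mm and grips with 20 to 120 N. Pads are 22 mm wide; open, the fingers measure 114 mm over their backs; the gripper's body (76 mm by 85 mm) begins 54 mm behind the grasp point. The pads swing forward as they close: fully open they stand 13 mm farther back than shut.
Start: joints at [1.142, 0.238, -0.013, 1.319, 0, 1.571], TCP at [0.218, 0.477, 0.229] pointing down, gripper open.
Joint ranges: [-2.66, 2.66], [-1.03, 1.9], [-1.14, 1.46], [-1.82, 2.27], [-1.45, 1.34], [-3.14, 3.14]. Speed limits (rad/s): [2.22, 2.22, 2.79, 3.14, 3.14, 3.14].

## Interface

Orientations are given as a rotation vector (axis times angle).
In Python, from cell import manip gives the robot as it stands. The module is installed in compiled form; this text tells all that it offers.
- The arm moves only by the tool carry_out, never from a script. Its arguments are lists of equal length, an entry for each row: "travel": the shift along the world's x, y, z in cm, a list of three; "rot": the turn, a rotation vector about the world's x, y, z in degrees, a list of three; "gripper": the opening in per cent of the stroke, from 0 (shut) to 100 (fully open). A call has 1 to 5 rows; each row shifts and turns the commanded pose from where the row before left it; what a row does not reach is not made up. A row lasts 1/10 s, in which the tool goes at most 50 mm and 8.59 degrees, less where a joint would pass 70% of its speed; a pose out of reach is approached as far as the arm can. A call with a gripper value outside its range is refused whole. The fingers move at their own pace and stop on an object; "squeeze" is the grip in N (left out, the last holds). Time passes only in rows, so rows that do not move let the fingers close. It gives the time, the measured TCP pose, the force and the opening at its end, in the units of the state.
- manip.get_state(): the state, without advancing time (a new reading comes with each control period).
- manip.get_image(name): name is "scene" or "side" or "wrist"; returns the picture (420x560x3 uint8, blue, green, red); there is no depth.
- manip.camera_info(name): a dict with "K" (3x3 intrinsics, pixels), "rvec" (rotation vector, rad) and "tvec" (3), from world to camera coordinates, as OpenCV has them. Camera axes: x right, y down, z forward; pixel columns grow to the right and rows downward; lengths in m; the calibration is good to about 2 mm. The wrist camera is an equidistant fisheye: a pixel r from the principal point sees the ray r / f radians off the axis. A picture is of the moment at which its call begins: read the wrist's pose just before it. camera_info takes no time and is no camera call; for the wrist camera it gives the pose at the moment of the call.
- manip.hand_in(): hands the job in, once; it reports no verdict.
The state is a dict: "clock": time; "qpos": joint angles; "dq": joint speeds; "tau": joint torques, N m; "tcp_pos": TCP position; "eef_rot": TCP orientation; "contact_force": force on the tool from outside, world axes, zero at the start; "moment": the same for the moment, N m; "grip_width": opening from 0.0 (shut) to 1.0 (fully open).
Only numpy, scipy, OpenCV 4.12 (cv2) and the standard library are available. Lean on these libraries where they do the work, as an engineer would, in place of code of your own. Each camera call takes 0.05 s, during which the arm holds its last target.

## Working session

There is one attempt and no reset: what is moved stays moved. The work goes in short steps, Python scripts to look and compute and a tool call to move; the robot and the scene stay as the last step left them, time stands still between calls to the robot, and variables do not carry over. Pictures are saved under pics/ and viewed, and the job is handed in when it is done.

Besides the shell and the picture viewer there is one more tool, called after ">>>" by a JSON object that holds its "method" and its "body", one argument or row to a line. carry_out: Moves the arm, as the interface text tells. Its arguments: {"type":"object","properties":{"travel":{"type":"array"},"rot":{"type":"array"},"gripper":{"type":"array"},"squeeze":{"type":"number"}},"required":["travel","rot","gripper"]}

```bash
mkdir -p pics; python3 - <<'E'
from cell import manip
import cv2
print(manip.get_state(), manip.tcp_to_tips)
for n in ["scene","side","wrist"]:
    print(n,manip.camera_info(n))
    cv2.imwrite(f"pics/{n}0.png",manip.get_image(n))
E
```

```text
{'clock': 0.0, 'qpos': array([ 1.14199530e+00,  2.38767084e-01, -1.42905131e-02,  1.31916329e+00,
       -2.03307670e-05,  1.57082684e+00]), 'dq': array([ 6.05742382e-06, -4.32467490e-04,  2.25672748e-04,  6.49508291e-04,
       -1.65654087e-04,  2.31764934e-03]), 'tau': array([ 6.89773278e-04, -5.38773751e+01,  3.46436548e+01,  1.84847944e-02,
        6.23813185e-05, -4.39988952e-07]), 'tcp_pos': array([0.21811479, 0.47708194, 0.22797068]), 'eef_rot': array([-6.68397002e-01, -3.06937546e+00,  2.19306819e-03]), 'contact_force': array([-5.49181924e-01,  3.46158119e-04, -2.86352486e-01]), 'moment': array([ 0.00434981, -0.01307046, -0.0156102 ]), 'grip_width': 1.0002292345210937} 0.025
scene {'K': array([[457.72531984,   0.        , 277.343281  ],
       [  0.        , 457.72531984, 201.97892338],
       [  0.        ,   0.        ,   1.        ]]), 'rvec': array([ 1.27669145,  2.19422098, -1.0209507 ]), 'tvec': array([ 0.22324698, -0.28395106,  1.58460366])}
side {'K': array([[430.06214498,   0.        , 275.30801276],
       [  0.        , 430.06214498, 216.69177187],
       [  0.        ,   0.        ,   1.        ]]), 'rvec': array([ 2.33743698, -0.29102895,  0.15003626]), 'tvec': array([-0.52274177,  0.22206231,  0.99942354])}
wrist {'K': array([[325.1922621 ,   0.        , 280.34945252],
       [  0.        , 325.1922621 , 210.207673  ],
       [  0.        ,   0.        ,   1.        ]]), 'rvec': array([-2.42883245, -1.56010797, -0.22653516]), 'tvec': array([-0.52300826, -0.03525237,  0.37876224])}
```

View pics/scene0.png

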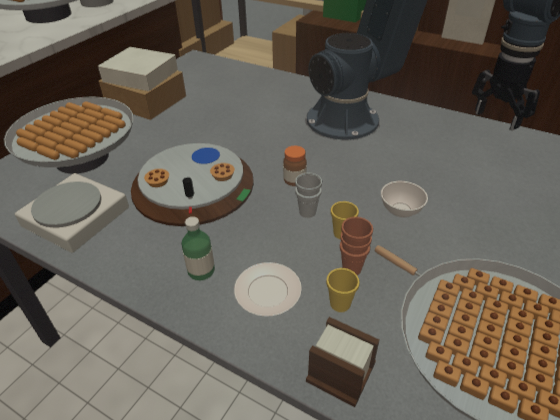

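View pics/side0.png

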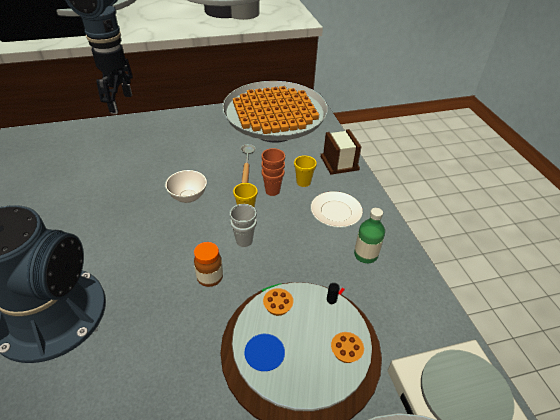

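View pics/wrist0.png

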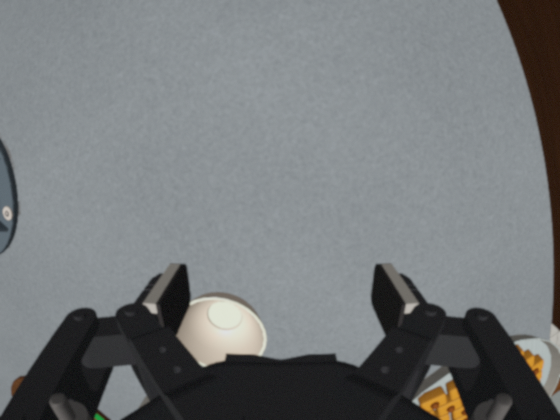

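Scene: candidates are the copper stack's top rim at (356,230), yellow cups at (344,212) and (342,280), and the steel stack at (308,182). I choose the three-rim copper stack at (356,230). Next are close crops to check it.

```bash
python3 - <<'E'
import cv2
a=cv2.imread("pics/scene0.png");b=cv2.imread("pics/side0.png")
cv2.imwrite("pics/c1.png",cv2.resize(a[165:325,280:440],None,fx=4,fy=4,interpolation=2)[:600])
cv2.imwrite("pics/c2.png",cv2.resize(b[135:255,190:350],None,fx=5,fy=5,interpolation=2))
cv2.imwrite("pics/c3.png",cv2.resize(b[270:420,210:400],None,fx=4,fy=4,interpolation=2))
cv2.imwrite("pics/c4.png",cv2.resize(a[135:225,125:265],None,fx=5,fy=5,interpolation=2))
E
```

```text
(no output)
```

View pics/c1.png

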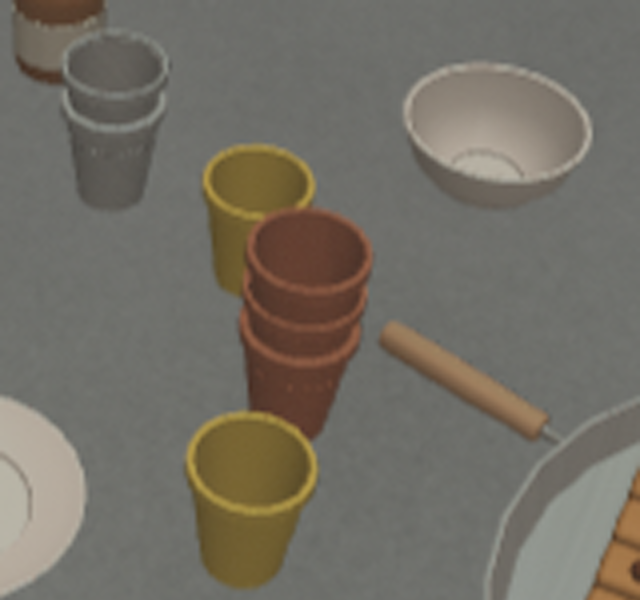

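View pics/c2.png

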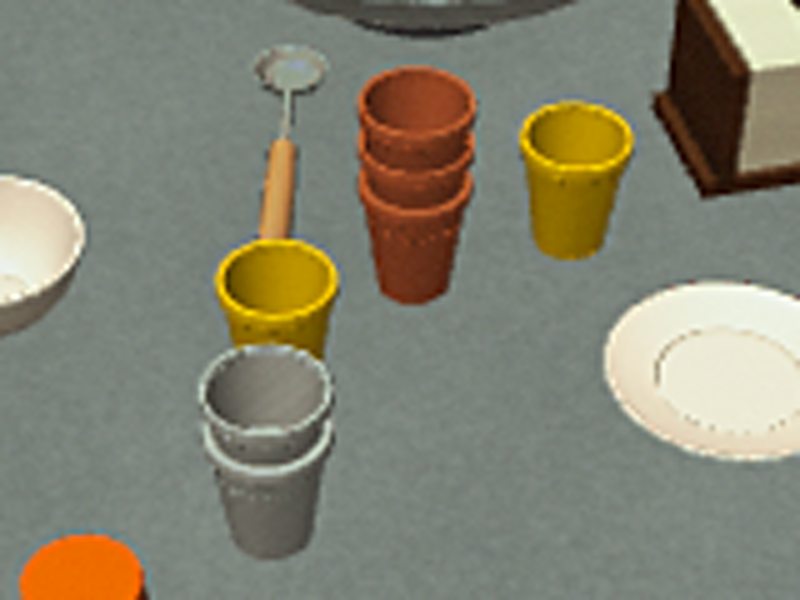

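View pics/c3.png

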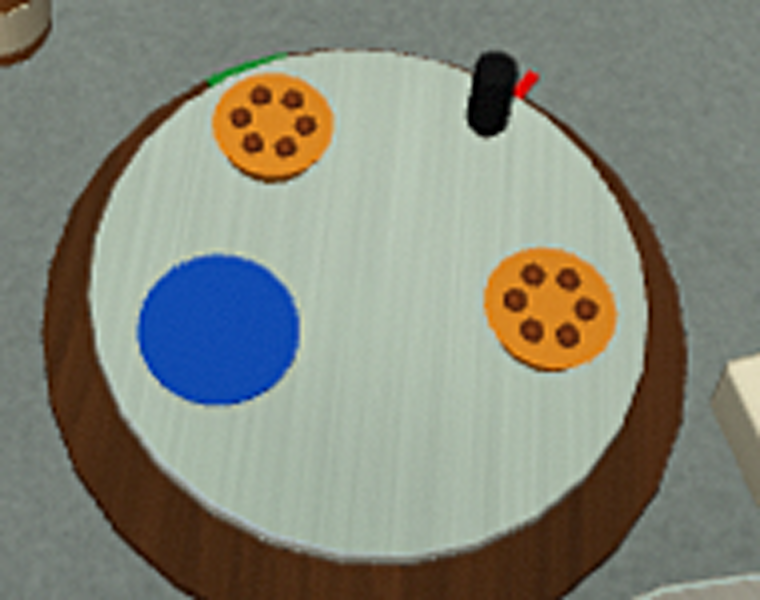

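View pics/c4.png

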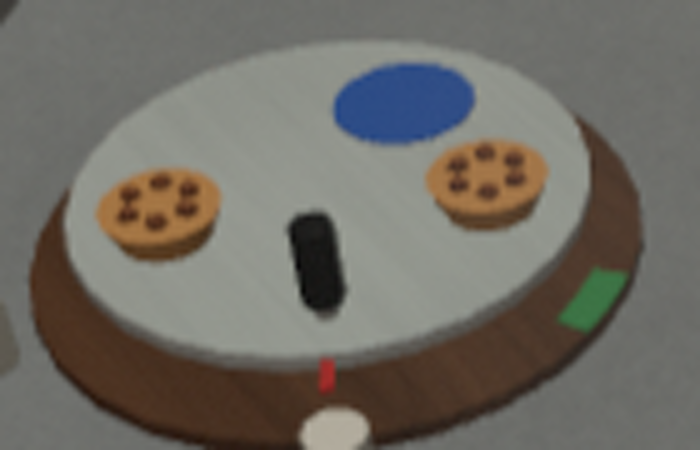

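```bash
cat > h.py <<'E'
import numpy as np,cv2
from scipy.optimize import least_squares
from cell import manip
C={n:manip.camera_info(n) for n in("scene","side")}
def proj(n,P):
    c=C[n];return cv2.projectPoints(np.asarray(P,float).reshape(-1,1,3),c["rvec"],c["tvec"],c["K"],None)[0].reshape(-1,2)
def circ(x,y,z,r):
    t=np.linspace(0,2*np.pi,181);return np.c_[x+r*np.cos(t),y+r*np.sin(t),np.full(181,z)]
def bb(n,x,y,z,r):
    p=proj(n,circ(x,y,z,r));return np.r_[p[:,0].min(),p[:,0].max(),p[:,1].min(),p[:,1].max()]
def fit(obs,z,r,x0=(.5,-.1)):
    f=lambda v:np.concatenate([(bb(n,v[0],v[1],z,r)-o)[np.isfinite(o)] for n,o in obs.items()])
    s=least_squares(f,x0);return s.x,f(s.x)
def ray(n,uv,z):
    c=C[n];R=cv2.Rodrigues(c["rvec"])[0];o=-R.T@c["tvec"]
    d=R.T@np.linalg.solve(c["K"],[uv[0],uv[1],1]);return o+d*(z-o[2])/d[2]
E
cat > m.py <<'E'
from h import *
np.set_printoptions(precision=3,suppress=True)
def cv(b,s,ox,oy):
    b=np.array(b,float);return (b+.5)/s-.5+np.array([ox,ox,oy,oy])
c1=lambda b:cv(b,4,280,165);c2=lambda b:cv(b,5,190,135);c3=lambda b:cv(b,4,210,270);c4=lambda b:cv(b,5,125,135)
n=np.nan
D=dict(copper=(c1([247,371,207,293]),c2([359,476,67,139]),.136,.034),
steel=(c1([63,168,31,97]),c2([199,332,345,437]),.108,.034),
yelA=(c1([203,314,145,222]),c2([217,338,238,322]),.08,.034),
yelB=(c1([187,317,410,518]),c2([521,632,101,174]),.08,.034),
pad=(c4([333,475,62,145]),c3([138,300,253,407]),.049,.042),
disc=(c4([66,590,40,360]),c3([90,649,49,562]),.048,.148),
post=(c4([289,331,208,n]),c3([474,519,51,n]),.108,.012))
for k,(a,b,z,r) in D.items():
    x,res=fit({"scene":a,"side":b},z,r)
    print(k,x,res, fit({"scene":a},z,r)[0],fit({"side":b},z,r)[0])
E
python3 m.py
```

```text
copper [0.609 0.295] [-0.533  0.4   -0.346  0.059 -0.22   0.277 -0.227 -0.258] [0.609 0.295] [0.608 0.294]
steel [0.482 0.114] [-0.618  0.104 -0.239 -0.151 -0.174  0.003 -0.499 -0.303] [0.482 0.114] [0.482 0.112]
yelA [0.512 0.227] [-0.345  0.143 -0.07  -0.674  0.015  0.272 -0.067 -0.771] [0.513 0.228] [0.511 0.226]
yelB [0.714 0.313] [-0.325  0.321  0.418 -0.864  0.023  0.391  0.06  -0.718] [0.714 0.313] [0.713 0.311]
pad [ 0.453 -0.241] [-0.364 -0.181  0.05  -0.216 -0.234 -0.014  0.26  -0.527] [ 0.453 -0.24 ] [ 0.453 -0.242]
disc [ 0.537 -0.231] [-1.101  0.016 -0.224 -0.809 -0.52   0.191 -0.237 -0.611] [ 0.538 -0.228] [ 0.537 -0.232]
post [ 0.627 -0.161] [-0.687  0.393  0.048 -0.017 -0.208 -0.131] [ 0.627 -0.161] [ 0.627 -0.161]
```

```bash
cat > m2.py <<'E'
from h import *
np.set_printoptions(precision=3,suppress=True)
P=lambda s,ox,oy,u,v:((u+.5)/s-.5+ox,(v+.5)/s-.5+oy)
print("bottle top",ray("scene",(193,223),.16),ray("side",(376,213),.16))
print("jar top",ray("scene",(295,153),.1),ray("side",(207,251),.1))
c4=lambda u,v:P(5,125,135,u,v)
c3=lambda u,v:P(4,210,270,u,v)
ax=np.array([.537,-.231])
for nm,p4,p3 in(("pastR(scene right)",(488,165),(273,120)),("pastL",(159,198),(550,302))):
    for n,p in(("scene",c4(*p4)),("side",c3(*p3))):
        q=ray(n,p,.07);d=q[:2]-ax;print(nm,n,q,np.hypot(*d),np.degrees(np.arctan2(d[1],d[0])))
for z in(.03,.036,.04,.048):
  print("z",z)
  for p in((592,267),(628,270),(592,332),(557,320),(327,362),(327,392)):
    q=ray("scene",c4(*p),z);d=q[:2]-ax;print(p,q,np.hypot(*d),np.arctan2(d[1],d[0]))
d=np.array([.627,-.161])-ax;print("post",np.hypot(*d),np.arctan2(d[1],d[0]))
d=np.array([.453,-.241])-ax;print("pad",np.hypot(*d),np.arctan2(d[1],d[0])+2*np.pi-np.radians(150))
E
python3 m2.py
```

```text
bottle top [ 0.79  -0.003  0.16 ] [ 0.782 -0.016  0.16 ]
jar top [0.382 0.021 0.1  ] [0.376 0.013 0.1  ]
pastR(scene right) scene [ 0.502 -0.142  0.07 ] 0.09532002492311596 111.48386920485659
pastR(scene right) side [ 0.508 -0.139  0.07 ] 0.09631880484590385 107.23380338100664
pastL scene [ 0.614 -0.283  0.07 ] 0.09260127994253492 -34.147408904796706
pastL side [ 0.617 -0.28   0.07 ] 0.09408398215575271 -31.298769843388687
z 0.03
(592, 267) [ 0.509 -0.072  0.03 ] 0.16160269833608243 1.7426544650478348
(628, 270) [ 0.502 -0.053  0.03 ] 0.18147675006739303 1.7649264999810428
(592, 332) [ 0.556 -0.041  0.03 ] 0.19050248604146075 1.473364408665914
(557, 320) [ 0.556 -0.063  0.03 ] 0.16876990309795578 1.4559983650742663
(327, 362) [ 0.643 -0.15   0.03 ] 0.1334826099480323 0.6473536458265421
(327, 392) [ 0.662 -0.136  0.03 ] 0.15736874828843506 0.6506551532737227
z 0.036
(592, 267) [ 0.515 -0.067  0.036] 0.16508727811192225 1.7020666802547195
(628, 270) [ 0.508 -0.049  0.036] 0.18464961405506788 1.728097728691606
(592, 332) [ 0.561 -0.037  0.036] 0.19531968447206252 1.4465309656368976
(557
[... 483 characters left out ...]
43314 1.4077392500927386
(327, 362) [ 0.652 -0.142  0.04 ] 0.14522124238131626 0.6588274618964958
(327, 392) [ 0.67  -0.127  0.04 ] 0.16880926905197494 0.6602632155237487
z 0.048
(592, 267) [ 0.527 -0.058  0.048] 0.17282094178774876 1.6261082393094615
(628, 270) [ 0.52  -0.04   0.048] 0.1917078405148098 1.6583303283806186
(592, 332) [ 0.573 -0.029  0.048] 0.20534584415306162 1.3967287631927237
(557, 320) [ 0.573 -0.05   0.048] 0.1844188033208131 1.3724143550555188
(327, 362) [ 0.659 -0.135  0.048] 0.15462403165452604 0.6667513910378345
(327, 392) [ 0.677 -0.121  0.048] 0.17797160715362742 0.6670597922643912
post 0.11401754250991378 0.661043168850687
pad 0.08459314393022642 0.6420887347564359
```

>>> {"method": "carry_out", "body": {
  "travel": [
    [4,-1.8,0],
    [4,-1.8,0],
    [4,-1.8,0],
    [4,-1.8,0],
    [4,-1.8,0]
  ],
  "rot": [
    [0,0,-4],
    [0,0,-4],
    [0,0,-4],
    [0,0,-4],
    [0,0,-4]
  ],
  "gripper": [100,100,100,100,100],
  "squeeze": 40
}}

```text
clock: 0.65
tcp_pos: [0.4196, 0.3864, 0.2284]
eef_rot: [-1.195, -2.905, 0.001]
contact_force: [-0.1, 1.0, -0.3]
grip_width: 1.003
```

>>> {"method": "carry_out", "body": {
  "travel": [
    [4,-1.8,0],
    [4,-1.8,0],
    [4,-1.8,0],
    [4,-1.8,0],
    [3,-1.8,0]
  ],
  "rot": [
    [0,0,-4],
    [0,0,-4],
    [0,0,-4],
    [0,0,-4],
    [0,0,-3]
  ],
  "gripper": [100,100,100,100,100]
}}

```text
clock: 1.15
tcp_pos: [0.6103, 0.2962, 0.2278]
eef_rot: [-1.659, -2.667, 0.001]
contact_force: [0.3, 1.2, 0.3]
grip_width: 1.001
```

>>> {"method": "carry_out", "body": {
  "travel": [
    [0,0,0],
    [0,0,0]
  ],
  "rot": [
    [0,0,0],
    [0,0,0]
  ],
  "gripper": [100,100]
}}

```text
clock: 1.35
tcp_pos: [0.6085, 0.2967, 0.2276]
eef_rot: [-1.656, -2.669, 0.002]
contact_force: [-1.0, 0.7, -0.5]
grip_width: 0.997
```

```bash
cat > snap.py <<'E'
import sys
from h import *
for n in sys.argv[2:]: cv2.imwrite(f"pics/{n}{sys.argv[1]}.png",manip.get_image(n))
s=manip.get_state();np.set_printoptions(precision=4,suppress=True)
R=cv2.Rodrigues(s["eef_rot"])[0]
print(s["clock"],s["tcp_pos"],"F",s["contact_force"],"w",s["grip_width"],"q",s["qpos"]);print("y",R[:,1],"yaw",np.degrees(np.arctan2(R[1,1],R[0,1])),"z",R[:,2])
E
python3 snap.py 1 wrist
```

```text
1.4 [0.6079 0.2974 0.2281] F [-1.1953 -0.9397  0.1622] w 0.9993011379427782 q [0.4549 0.5124 0.4051 1.4646 0.0003 1.5642]
y [ 0.8954  0.4452 -0.0012] yaw 26.43919175918082 z [-0.0012 -0.0003 -1.    ]
```

View pics/wrist1.png

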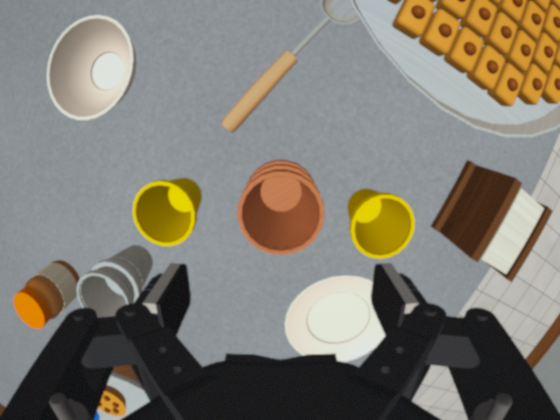

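The wrist view shows the copper rim at about (281,211), with yellow cups on both sides at (164,213) and (382,224). I'll turn that into a world position at rim height.

```bash
cat >> h.py <<'E'
def wproj(P,c=None):
    c=c or manip.camera_info("wrist")
    return cv2.fisheye.projectPoints(np.asarray(P,float).reshape(-1,1,3),c["rvec"],c["tvec"],c["K"],np.zeros(4))[0].reshape(-1,2)
E
python3 - <<'E'
from h import *
im=cv2.imread("pics/wrist1.png")
cv2.imwrite("pics/w1c.png",cv2.resize(im[140:270,220:345],None,fx=4,fy=4,interpolation=2))
for z in(.136,.108):
  for xy in((.609,.295),(.608,.297)):
    p=wproj(circ(*xy,z,.034));print(z,xy,p.min(0),p.max(0))
E
```

```text
0.136 (0.609, 0.295) [238.78592162 173.25187848] [327.48017218 257.75851632]
0.136 (0.608, 0.297) [238.66885557 170.26118431] [327.59749184 255.22066414]
0.108 (0.609, 0.295) [242.85838815 167.22780236] [322.97922493 244.26553263]
0.108 (0.608, 0.297) [242.76820518 164.53834843] [323.06782058 241.91345774]
```

View pics/w1c.png

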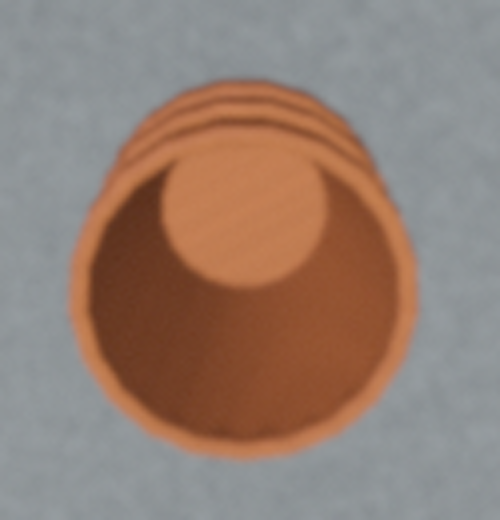

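>>> {"method": "carry_out", "body": {
  "travel": [
    [-0.1,-0.1,-2],
    [0,0,-2],
    [0,0,-2],
    [0,0,-0.5],
    [0,0,0]
  ],
  "rot": [
    [0,0,0],
    [0,0,0],
    [0,0,0],
    [0,0,0],
    [0,0,0]
  ],
  "gripper": [100,100,100,100,100]
}}

```text
clock: 1.9
tcp_pos: [0.606, 0.297, 0.1634]
eef_rot: [-1.652, -2.671, 0.002]
contact_force: [-0.3, -0.9, 1.0]
grip_width: 1.001
```

```bash
python3 snap.py 2 wrist side scene; python3 -c "
import cv2
a=cv2.imread('pics/wrist2.png')[100:400,130:430];b=cv2.resize(cv2.imread('pics/side2.png')[110:210,230:330],(300,300),interpolation=2)
c=cv2.resize(cv2.imread('pics/scene2.png')[180:280,310:410],(300,300),interpolation=2)
cv2.imwrite('pics/m2.png',cv2.resize(cv2.hconcat([a,b,c]),None,fx=.88,fy=.88))"
```

```text
2.05 [0.6075 0.297  0.165 ] F [0.8906 0.3613 0.4503] w 1.0022578509023343 q [ 0.4548  0.5234  0.2637  1.3093 -0.      1.5636]
y [0.8952 0.4457 0.0018] yaw 26.4692740240307 z [ 0.0016  0.0008 -1.    ]
```

View pics/m2.png

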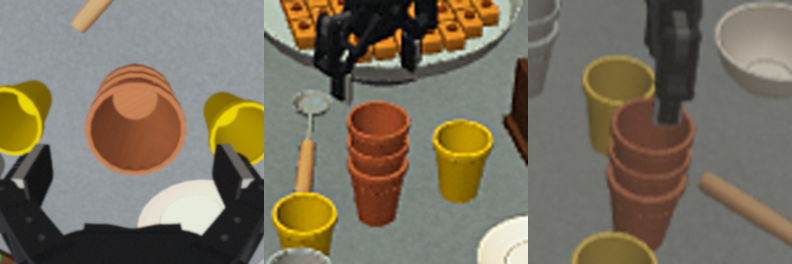

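>>> {"method": "carry_out", "body": {
  "travel": [
    [0.1,0,-1],
    [0,0,-1],
    [0,0,-0.6],
    [0,0,0],
    [0,0,0]
  ],
  "rot": [
    [0,0,0],
    [0,0,0],
    [0,0,0],
    [0,0,0],
    [0,0,0]
  ],
  "gripper": [100,100,100,100,100]
}}

```text
clock: 2.55
tcp_pos: [0.6081, 0.2963, 0.1373]
eef_rot: [-1.655, -2.67, 0.001]
contact_force: [-0.1, 1.2, -0.4]
grip_width: 0.999
```

```bash
python3 snap.py 3 wrist side scene; python3 -c "
import cv2
a=cv2.imread('pics/wrist3.png')[100:400,130:430];b=cv2.resize(cv2.imread('pics/side3.png')[130:210,230:310],(300,300),interpolation=2)
c=cv2.resize(cv2.imread('pics/scene3.png')[190:270,315:395],(300,300),interpolation=2)
cv2.imwrite('pics/m3.png',cv2.resize(cv2.hconcat([a,b,c]),None,fx=.88,fy=.88))"
```

```text
2.7 [0.6085 0.2965 0.1379] F [0.1656 0.3338 0.3242] w 0.9993989822839267 q [0.4534 0.5367 0.217  1.2507 0.     1.5629]
y [0.8955 0.4451 0.0004] yaw 26.429977133499698 z [ 0.0004  0.0002 -1.    ]
```

View pics/m3.png

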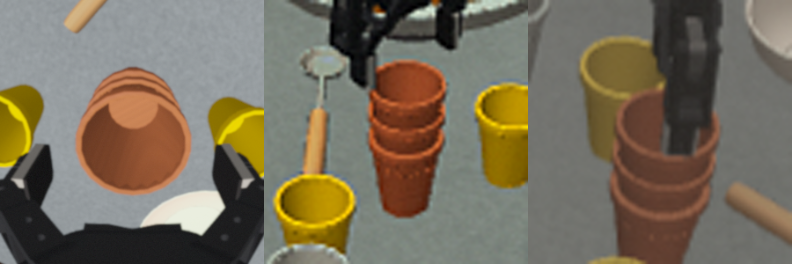

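```bash
python3 - <<'E'
from h import *
np.set_printoptions(precision=1,suppress=True)
y=np.array([.8955,.445]);x=np.array([-.445,.8955]);c=np.array([.608,.2965])
for z in(.112,.12,.125,.13,.136):
  for s in(-1,):
    for w in(-.011,.011):print(z,s,w,proj("side",np.r_[c+s*y*.0425+w*x,z]), proj("scene",np.r_[c-s*y*.0425+w*x,z]))
E
python3 -c "
import cv2
b=cv2.resize(cv2.imread('pics/side3.png')[135:185,240:290],(500,500),interpolation=2)
cv2.imwrite('pics/m3b.png',b)"
```

```text
0.112 -1 -0.011 [[263.9 168.9]] [[352.6 248.7]]
0.112 -1 0.011 [[258.9 165.2]] [[363.1 249.1]]
0.12 -1 -0.011 [[263.9 166.7]] [[353.  246.1]]
0.12 -1 0.011 [[258.9 163. ]] [[363.5 246.5]]
0.125 -1 -0.011 [[263.9 165.3]] [[353.2 244.5]]
0.125 -1 0.011 [[258.9 161.6]] [[363.7 244.8]]
0.13 -1 -0.011 [[263.9 163.9]] [[353.4 242.8]]
0.13 -1 0.011 [[258.9 160.2]] [[364.  243.1]]
0.136 -1 -0.011 [[263.9 162.1]] [[353.6 240.8]]
0.136 -1 0.011 [[258.8 158.5]] [[364.3 241.1]]
```

View pics/m3b.png

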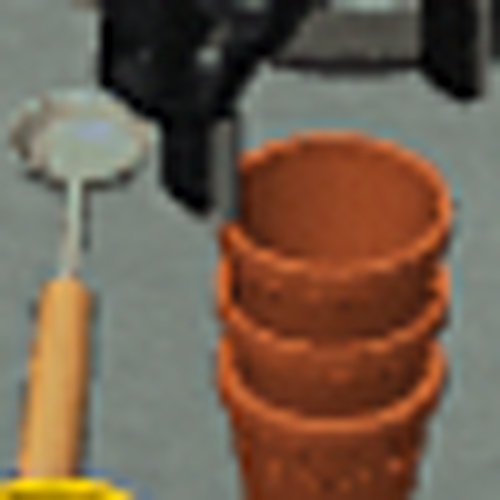

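```bash
python3 - <<'E'
from h import *
np.set_printoptions(precision=3,suppress=True)
c=manip.camera_info("wrist");R=cv2.Rodrigues(c["rvec"])[0];print("cam",-R.T@c["tvec"],R[2],manip.get_state()["tcp_pos"])
for z in(.12,.128,.136):
    p=wproj(circ(.608,.2965,z,.034));print(z,p.min(0),p.max(0),p.max(0)-p.min(0))
y=np.array([.8955,.445,0]);x=np.array([-.445,.8955,0])
t=np.array([.608,.2965,0])
for z in(.112,.125,.14,.15,.16):
  for s in(-1,1):
    q=[t+s*y*.0425+w*x+[0,0,z] for w in(-.011,.011)]
    print(z,s,"wrist",wproj(q).ravel(),"side",proj("side",q).ravel(),"scene",proj("scene",q).ravel())
im=cv2.imread("pics/wrist3.png");cv2.imwrite("pics/w3c.png",cv2.resize(im[160:360,150:420],None,fx=2.9,fy=2.9,interpolation=2))
E
```

```text
cam [0.574 0.362 0.282] [ 0.128 -0.257 -0.958] [0.608 0.297 0.138]
0.12 [221.399 193.36 ] [344.98  306.155] [123.581 112.795]
0.128 [218.873 197.252] [347.742 313.829] [128.869 116.578]
0.136 [216.139 201.543] [350.738 322.059] [134.599 120.516]
0.112 -1 wrist [210.96  264.814 208.009 229.866] side [263.852 168.941 258.891 165.232] scene [350.338 221.31  360.167 221.609]
0.112 1 wrist [354.979 264.627 358.114 229.76 ] side [286.139 157.356 281.134 153.872] scene [352.616 248.746 363.101 249.103]
0.125 -1 wrist [206.471 275.106 202.952 238.316] side [263.861 165.285 258.863 161.583] scene [350.838 217.068 360.749 217.364]
0.125 1 wrist [359.797 274.87  363.534 238.173] side [286.312 153.735 281.269 150.258] scene [353.169 244.462 363.748 244.816]
0.14 -1 wrist [200.607 288.677 196.241 249.629] side [263.873 160.998 258.831 157.304] scene [351.425 212.085 361.433 212.377]
0.14 1 wrist [366.083 288.364 370.718 249.424] side [286.514 149.49  281.427 146.023] scene [353.82  239.424 364.509 239.774]
0.15 -1 wrist [196.228 298.909 191.145 258.293] side [263.88  158.097 258.809 154.41 ] scene [351.823 208.709 361.896 208.999]
0.15 1 wrist [370.773 298.528 376.165 258.033] side [286.651 146.619 281.534 143.16 ] scene [354.262 236.007 365.025 236.355]
0.16 -1 wrist [191.422 310.24  185.463 268.034] side [263.888 155.162 258.787 151.481] scene [352.226 205.29  362.365 205.577]
0.16 1 wrist [375.916 309.775 382.23  267.699] side [286.789 143.716 281.642 140.264] scene [354.709 232.543 365.548 232.888]
```

View pics/w3c.png

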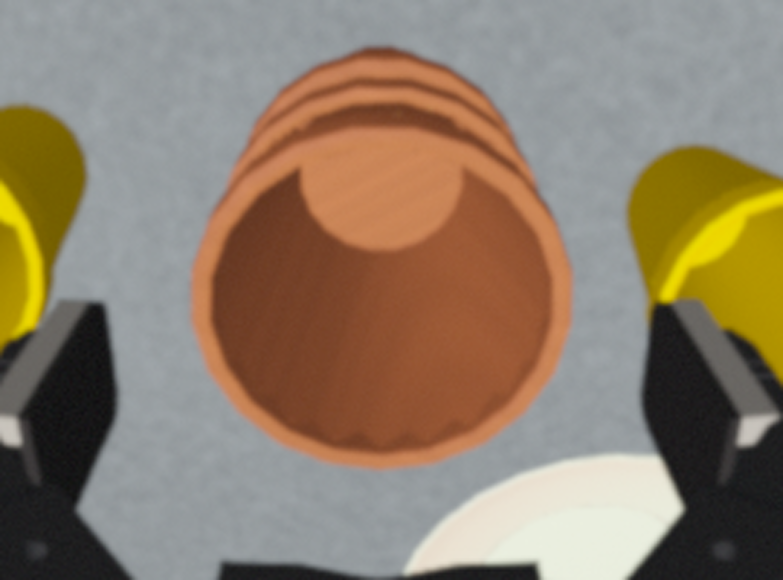

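Three views agree that the open fingertips sit at z≈0.156, about 18 mm above the TCP reading, which is higher than the text implies. With the jaws open, going lower is safe, so I'll descend and measure again.

>>> {"method": "carry_out", "body": {
  "travel": [
    [0,0,-1],
    [0,0,-1],
    [0,0,0],
    [0,0,0]
  ],
  "rot": [
    [0,0,0],
    [0,0,0],
    [0,0,0],
    [0,0,0]
  ],
  "gripper": [100,100,100,100]
}}

```text
clock: 3.1
tcp_pos: [0.6079, 0.2962, 0.1169]
eef_rot: [-1.654, -2.67, 0.002]
contact_force: [0.1, 0.3, -0.3]
grip_width: 0.992
```

```bash
cat > mont.py <<'E'
import sys,cv2
k=sys.argv[1];x,y=map(int,sys.argv[2:4]);u,v=map(int,sys.argv[4:6]);h=int(sys.argv[6])
a=cv2.imread(f'pics/side{k}.png')[y-h:y+h,x-h:x+h];b=cv2.imread(f'pics/scene{k}.png')[v-h:v+h,u-h:u+h]
cv2.imwrite(f'pics/mm{k}.png',cv2.hconcat([cv2.resize(i,(400,400),interpolation=2) for i in(a,b)]))
E
python3 snap.py 4 wrist side scene; python3 mont.py 4 272 165 356 235 30
```

```text
3.25 [0.6084 0.2965 0.1178] F [ 1.2612 -0.2117 -0.4224] w 0.9993783314648969 q [ 0.4535  0.5468  0.1822  1.2059 -0.      1.5629]
y [0.8955 0.4451 0.0003] yaw 26.430676804852066 z [ 0.0003  0.0001 -1.    ]
```

View pics/mm4.png

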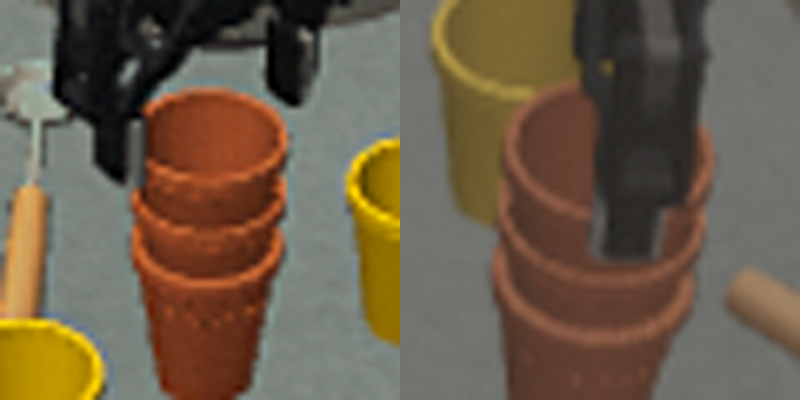

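View pics/wrist4.png

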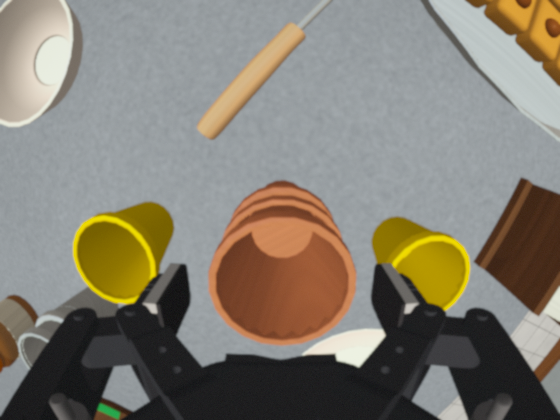

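>>> {"method": "carry_out", "body": {
  "travel": [
    [0,0,-0.6],
    [0,0,-0.6],
    [0,0,0],
    [0,0,0],
    [0,0,0]
  ],
  "rot": [
    [0,0,0],
    [0,0,0],
    [0,0,0],
    [0,0,0],
    [0,0,0]
  ],
  "gripper": [100,100,95,90,87]
}}

```text
clock: 3.75
tcp_pos: [0.6083, 0.2964, 0.1057]
eef_rot: [-1.655, -2.67, 0.0]
contact_force: [-0.2, -0.4, 0.4]
grip_width: 0.869
```

```bash
python3 snap.py 5 wrist side scene; python3 mont.py 5 272 165 356 235 30
```

```text
3.9 [0.6084 0.2965 0.1058] F [-0.3601 -0.9198 -0.549 ] w 0.8722257766739595 q [0.4535 0.5535 0.1622 1.1793 0.     1.5629]
y [0.8955 0.4451 0.0002] yaw 26.431065394678612 z [ 0.0002  0.0001 -1.    ]
```

View pics/mm5.png

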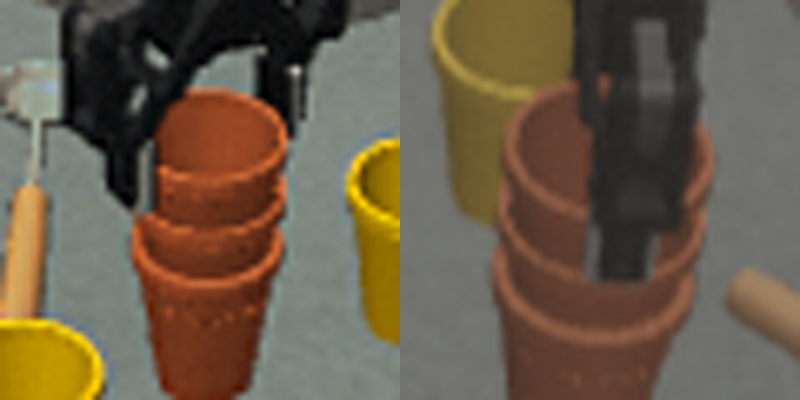

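View pics/wrist5.png

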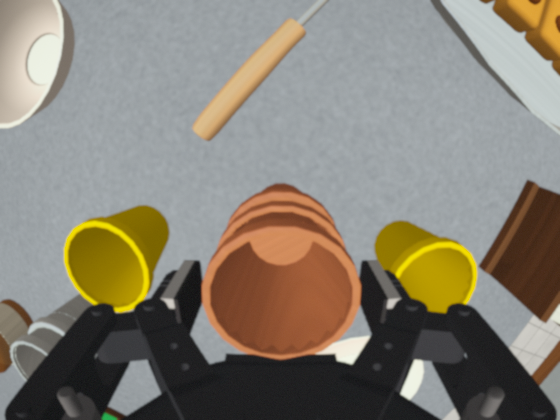

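>>> {"method": "carry_out", "body": {
  "travel": [
    [0,0,0],
    [0,0,0],
    [0,0,0],
    [0,0,0],
    [0,0,0]
  ],
  "rot": [
    [0,0,0],
    [0,0,0],
    [0,0,0],
    [0,0,0],
    [0,0,0]
  ],
  "gripper": [83,80,76,70,65],
  "squeeze": 45
}}

```text
clock: 4.4
tcp_pos: [0.6086, 0.2965, 0.1065]
eef_rot: [1.655, 2.67, 0.001]
contact_force: [0.2, -0.2, 4.9]
grip_width: 0.772
```

```bash
python3 snap.py 6 wrist side scene; python3 mont.py 6 272 165 356 235 30
```

```text
4.55 [0.6086 0.2966 0.1065] F [-0.3596 -0.0964  4.3705] w 0.7758774293376597 q [ 0.4535  0.5527  0.1627  1.1797 -0.      1.5631]
y [0.8955 0.445  0.0012] yaw 26.423031257526194 z [ 0.001   0.0005 -1.    ]
```

View pics/mm6.png

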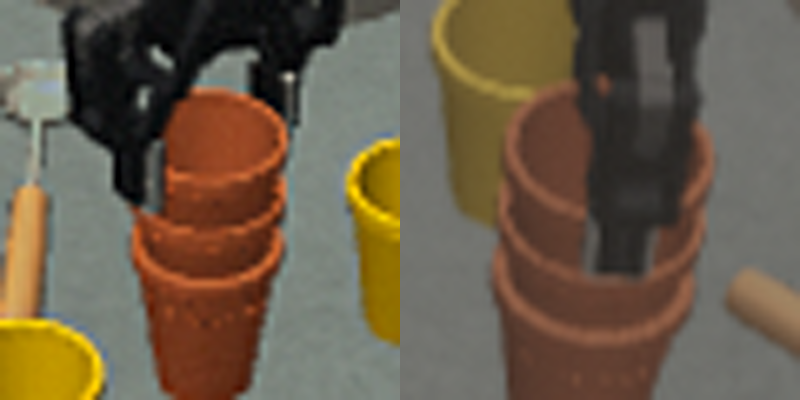

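View pics/wrist6.png

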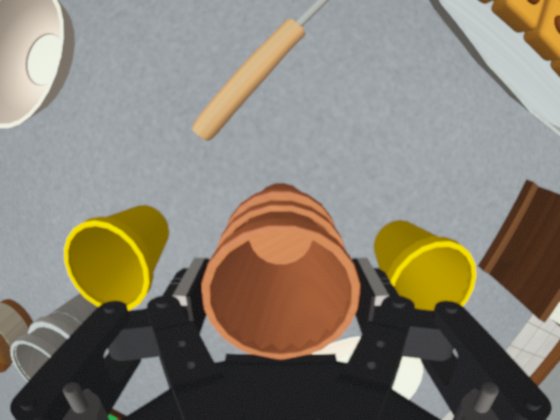

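The rim is gripped (opening 66 mm) and the stack hasn't moved. Now I'll lift straight up, slowly.

>>> {"method": "carry_out", "body": {
  "travel": [
    [0,0,0.3],
    [0,0,0.3],
    [0,0,0.4],
    [0,0,0.5],
    [0,0,0.5]
  ],
  "rot": [
    [0,0,0],
    [0,0,0],
    [0,0,0],
    [0,0,0],
    [0,0,0]
  ],
  "gripper": [60,60,60,60,60]
}}

```text
clock: 5.05
tcp_pos: [0.6082, 0.2965, 0.126]
eef_rot: [-1.655, -2.67, 0.0]
contact_force: [0.8, 0.5, -4.0]
grip_width: 0.771
```

>>> {"method": "carry_out", "body": {
  "travel": [
    [0,0,0.5],
    [0,0,0.5],
    [0,0,0.6],
    [0,0,0.8],
    [0,0,0.8]
  ],
  "rot": [
    [0,0,0],
    [0,0,0],
    [0,0,0],
    [0,0,0],
    [0,0,0]
  ],
  "gripper": [60,60,60,60,60]
}}

```text
clock: 5.55
tcp_pos: [0.6083, 0.2965, 0.1586]
eef_rot: [1.655, 2.67, 0.001]
contact_force: [0.4, 0.1, -0.4]
grip_width: 0.77
```

```bash
python3 snap.py 7 wrist side scene; python3 mont.py 7 272 155 356 215 50
```

```text
5.7 [0.6087 0.2966 0.1585] F [-0.1935  0.3715 -0.9101] w 0.774306085939251 q [0.4534 0.5277 0.2545 1.2962 0.     1.563 ]
y [0.8955 0.4451 0.0014] yaw 26.42894765396316 z [ 0.0013  0.0006 -1.    ]
```

View pics/mm7.png

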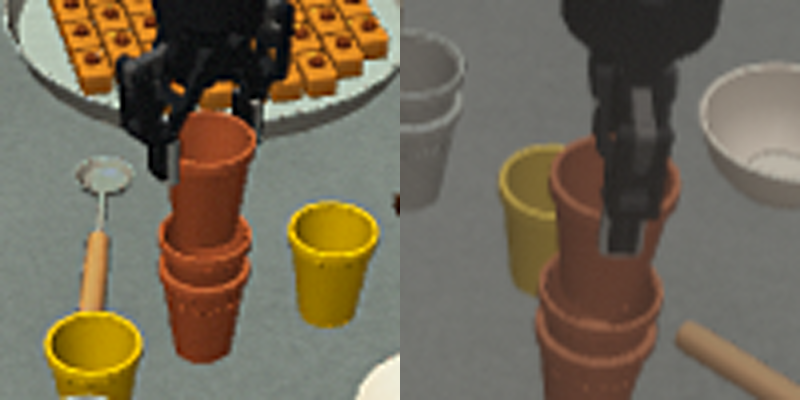

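>>> {"method": "carry_out", "body": {
  "travel": [
    [0,0,1],
    [0,0,1.5],
    [0,0,1.5],
    [0,0,1.5],
    [0,0,0.5]
  ],
  "rot": [
    [0,0,0],
    [0,0,0],
    [0,0,0],
    [0,0,0],
    [0,0,0]
  ],
  "gripper": [60,60,60,60,60]
}}

```text
clock: 6.2
tcp_pos: [0.6087, 0.2966, 0.2194]
eef_rot: [1.654, 2.67, 0.003]
contact_force: [-0.1, 0.4, -0.7]
grip_width: 0.774
```

```bash
python3 snap.py 8 wrist side scene; python3 mont.py 8 272 155 356 215 60
```

```text
6.35 [0.6083 0.2965 0.2175] F [ 0.4361 -0.8202 -1.5869] w 0.7758575091570696 q [0.4535 0.5126 0.3785 1.4367 0.     1.563 ]
y [ 0.8955  0.4451 -0.    ] yaw 26.431692543724893 z [-0.  0. -1.]
```

View pics/mm8.png

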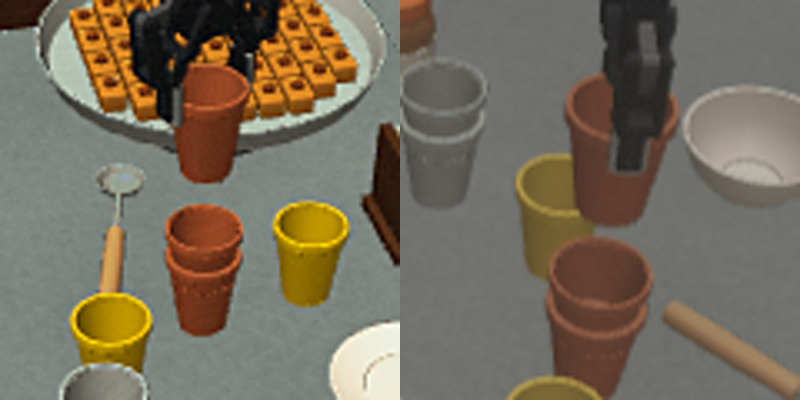

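>>> {"method": "carry_out", "body": {
  "travel": [
    [-0.5,-1.8,0],
    [-1.1,-3.8,0],
    [-1.1,-3.8,0],
    [-1.1,-3.8,0],
    [-1.1,-3.8,0]
  ],
  "rot": [
    [0,0,-2],
    [0,0,-4],
    [0,0,-4],
    [0,0,-4],
    [0,0,-4]
  ],
  "gripper": [60,60,60,60,60]
}}

```text
clock: 6.85
tcp_pos: [0.5581, 0.125, 0.2165]
eef_rot: [-2.055, -2.375, 0.002]
contact_force: [-0.4, -0.7, -0.2]
grip_width: 0.774
```

>>> {"method": "carry_out", "body": {
  "travel": [
    [-1.1,-3.8,0],
    [-1.1,-3.8,0],
    [-1.1,-3.8,0],
    [-1.1,-3.8,0],
    [-1.1,-3.8,0]
  ],
  "rot": [
    [0,0,-4],
    [0,0,-4],
    [0,0,-4],
    [0,0,-4],
    [0,0,-4]
  ],
  "gripper": [60,60,60,60,60]
}}

```text
clock: 7.35
tcp_pos: [0.5031, -0.0649, 0.2168]
eef_rot: [-2.436, -1.982, 0.001]
contact_force: [0.1, 0.1, -0.1]
grip_width: 0.773
```

>>> {"method": "carry_out", "body": {
  "travel": [
    [-1.1,-3.8,0],
    [-1.1,-3.8,0],
    [-1.1,-3.8,0],
    [-1.1,-3.8,0],
    [-0.7,-2.6,0]
  ],
  "rot": [
    [0,0,-4],
    [0,0,-4],
    [0,0,-4],
    [0,0,-4],
    [0,0,0]
  ],
  "gripper": [60,60,60,60,60]
}}

```text
clock: 7.85
tcp_pos: [0.4519, -0.2435, 0.2168]
eef_rot: [-2.689, -1.623, 0.002]
contact_force: [0.2, 0.5, 0.4]
grip_width: 0.773
```

```bash
python3 snap.py 9 wrist side scene
```

```text
8.0 [ 0.4523 -0.2427  0.2167] F [-0.0151  0.474  -0.9197] w 0.7735250440277102 q [-0.4925  0.2237 -0.0636  1.2851  0.      1.5623]
y [ 0.8851 -0.4653 -0.0016] yaw -27.731559026009467 z [-0.0014  0.0008 -1.    ]
```

View pics/side9.png

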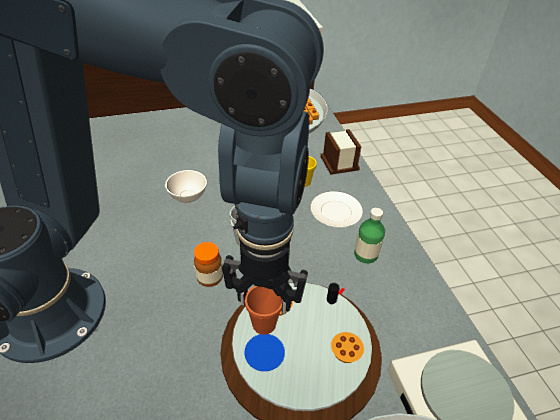

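View pics/wrist9.png

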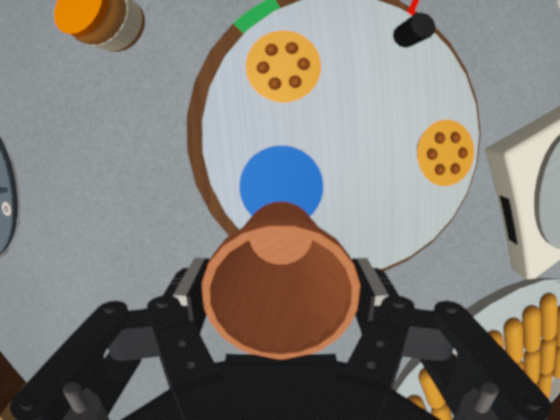

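View pics/scene9.png

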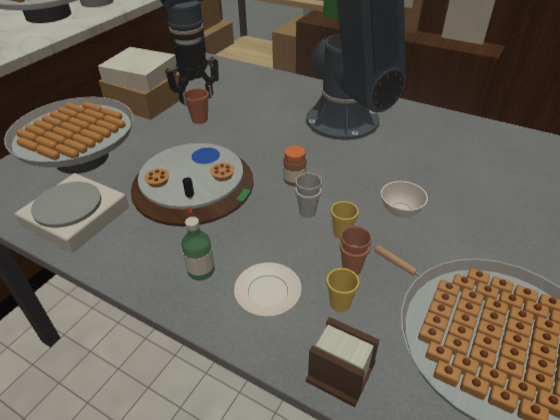

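```bash
python3 - <<'E'
from h import *
np.set_printoptions(precision=1,suppress=True)
a=cv2.imread("pics/side9.png")[270:345,225:305];b=cv2.imread("pics/scene9.png")[75:135,165:229]
cv2.imwrite("pics/m9.png",cv2.hconcat([cv2.resize(a,(400,375),interpolation=2),cv2.resize(b,(400,375),interpolation=2)]))
p=wproj(circ(.453,-.241,.049,.042));print(p.min(0),p.max(0))
for n in("side","scene"):
  for z,r in((.246,.034),(.166,.022)):print(n,z,bb(n,.4523,-.2427,z,r))
E
```

```text
[239.5 144.6] [324.7 227.7]
side 0.246 [245.  284.1 280.8 313.4]
side 0.166 [252.7 276.2 311.3 331.9]
scene 0.246 [183.1 208.7  88.2 100.2]
scene 0.166 [191.8 207.7 116.2 124.4]
```

View pics/m9.png

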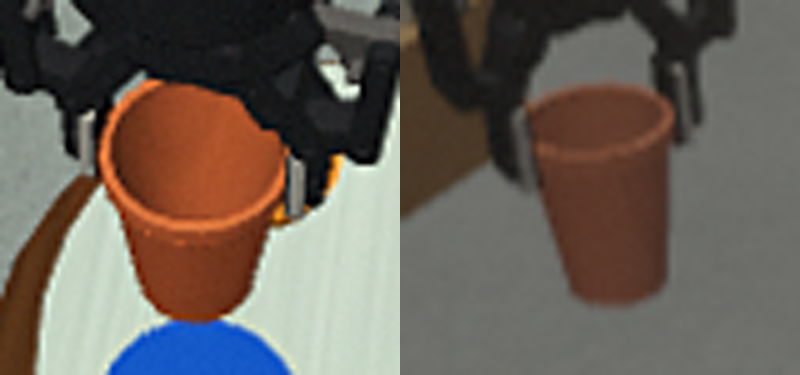

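```bash
python3 - <<'E'
from h import *
np.set_printoptions(precision=4,suppress=True)
n=np.nan
O=[("side",1,[245,283,n,316]),("side",0,[253,275,n,334.4]),("scene",1,[n,209,88.3,100.3]),("scene",0,[191.9,207.7,n,123.5])]
def f(v):
    r=[]
    for c,top,o in O:
        e=bb(c,v[0],v[1],v[2]+.08*top,.034 if top else .022)-np.array(o);r+=list(e[np.isfinite(e)])
    return np.array(r)
s=least_squares(f,[.452,-.243,.166]);print(s.x,s.fun)
E
```

```text
[ 0.4502 -0.2457  0.1641] [-0.7699  0.3965 -0.1927 -1.0393  0.5213 -0.3091 -0.6497 -0.024  -0.0217
 -0.3613 -0.3379  0.8358]
```

>>> {"method": "carry_out", "body": {
  "travel": [
    [0.3,0.4,-2.5],
    [0,0,-2.5],
    [0,0,-2.5],
    [0,0,-2],
    [0,0,-0.8]
  ],
  "rot": [
    [0,0,0],
    [0,0,0],
    [0,0,0],
    [0,0,0],
    [0,0,0]
  ],
  "gripper": [60,60,60,60,60]
}}

```text
clock: 8.5
tcp_pos: [0.4552, -0.2359, 0.1124]
eef_rot: [-2.683, -1.628, 0.003]
contact_force: [0.5, 0.6, -1.4]
grip_width: 0.775
```

```bash
sleep 0; python3 snap.py 10 wrist side scene;python3 mont.py 10 265 340 200 150 45
```

```text
8.65 [ 0.4563 -0.2369  0.1146] F [-0.1523  0.507  -0.8209] w 0.7696881839617725 q [-0.479   0.2859 -0.2517  1.0341  0.0001  1.5722]
y [ 0.8868 -0.4621 -0.0008] yaw -27.523280792094237 z [-0.0007  0.0005 -1.    ]
```

View pics/mm10.png

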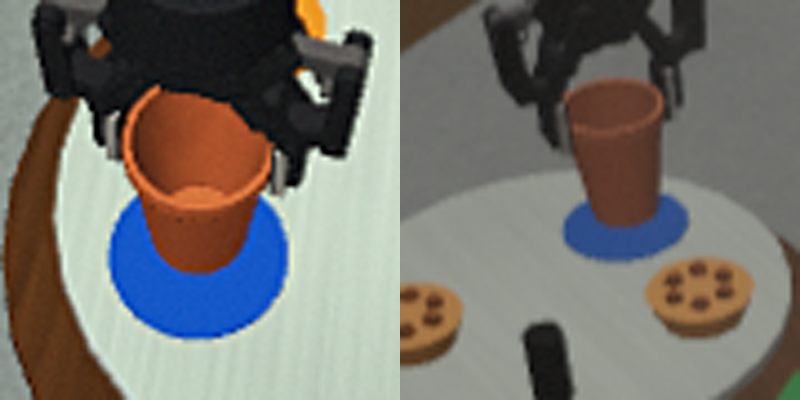

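```bash
cat > mf.py <<'E'
from h import *
np.set_printoptions(precision=4,suppress=True)
n=np.nan
def mould(O,x0=(.453,-.241,.06)):
    def f(v):
        r=[]
        for c,top,o in O:
            e=bb(c,v[0],v[1],v[2]+.08*top,.034 if top else .022)-np.array(o);r+=list(e[np.isfinite(e)])
        return np.array(r)
    s=least_squares(f,x0);print(s.x,s.fun)
E
python3 - <<'E'
from mf import *
mould([("side",1,[247.7,n,n,342.9]),("side",0,[254.2,276.3,n,356.4]),("scene",1,[192.1,214.6,122.6,136.5]),("scene",0,[197.8,213,n,156.1])])
E
```

```text
[ 0.4547 -0.2367  0.0594] [-0.4945 -0.9047 -0.1612 -0.8516  0.2286 -2.0959 -0.333   0.4988 -0.5673
  0.2193  0.0982  1.1222]
```

>>> {"method": "carry_out", "body": {
  "travel": [
    [-0.1,-0.3,-0.5],
    [0,0,-0.3],
    [0,0,-0.1],
    [0,0,0]
  ],
  "rot": [
    [0,0,0],
    [0,0,0],
    [0,0,0],
    [0,0,0]
  ],
  "gripper": [60,60,60,60]
}}

```text
clock: 9.05
tcp_pos: [0.4552, -0.2407, 0.1057]
eef_rot: [2.687, 1.628, 0.0]
contact_force: [-0.3, -0.5, -1.2]
grip_width: 0.773
```

>>> {"method": "carry_out", "body": {
  "travel": [
    [0,0,-0.1],
    [0,0,-0.1]
  ],
  "rot": [
    [0,0,0],
    [0,0,0]
  ],
  "gripper": [60,60]
}}

```text
clock: 9.25
tcp_pos: [0.4554, -0.2406, 0.1037]
eef_rot: [2.687, 1.628, 0.0]
contact_force: [-0.0, 0.9, -1.0]
grip_width: 0.771
```

```bash
python3 snap.py 11 wrist side scene;python3 mont.py 11 265 340 200 150 45
```

```text
9.4 [ 0.4552 -0.2406  0.1036] F [-0.3887 -0.3805 -0.9014] w 0.7722721058390365 q [-0.4861  0.2958 -0.2686  1.0066 -0.      1.5659]
y [ 0.8864 -0.4628 -0.0002] yaw -27.571047428298407 z [-0.0001  0.0001 -1.    ]
```

View pics/mm11.png

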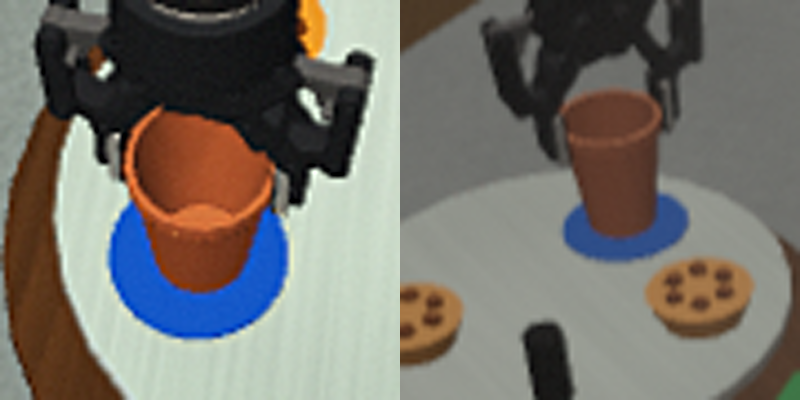

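```bash
python3 - <<'E'
from mf import *
s=lambda u,v:(u/4.444+220,v/4.444+295)
c=lambda u,v:((u-400)/4.444+155,v/4.444+105)
def B(f,l,r,t,b):
    return [f(l,0)[0],f(r,0)[0],f(0,t)[1],f(0,b)[1]]
mould([("side",1,B(s,126,274,n,232)),("side",0,B(s,153,246,n,290)),("scene",1,B(c,561,662,88,149)),("scene",0,B(c,587,657,n,237))])
print(fit({"side":np.array(B(s,108,288,n,340)),"scene":np.array(B(c,563,689,n,261))},.049,.042))
print(bb("side",.453,-.241,.049,.022),B(s,153,246,n,290));print(bb("scene",.453,-.241,.049,.022),B(c,587,657,n,237))
E
```

```text
[ 0.4536 -0.2406  0.0505] [-1.2133  0.685  -0.8474 -0.4776 -0.0769  0.3534 -1.5941 -0.2079  0.4637
 -0.4226  0.537  -0.2249  0.8359]
(array([ 0.4526, -0.2412]), array([-0.431 , -0.219 , -0.7206, -0.8035, -0.5729, -0.3358]))
[253.7417 275.0543 341.4887 361.2138] [254.42844284428443, 275.35553555355534, nan, 360.25652565256524]
[197.684  212.6569 150.889  159.4464] [197.07920792079207, 212.83078307830783, nan, 158.33033303330333]
```

Mould at (0.4536, −0.2406), base z ≈ 0.0505. That is within about 1 mm of the pad centre. I'll lower it the last bit to contact.

>>> {"method": "carry_out", "body": {
  "travel": [
    [-0.1,0,-0.1],
    [0,0,-0.1],
    [0,0,0]
  ],
  "rot": [
    [0,0,0],
    [0,0,0],
    [0,0,0]
  ],
  "gripper": [60,60,60]
}}

```text
clock: 9.7
tcp_pos: [0.4541, -0.2405, 0.1015]
eef_rot: [-2.687, -1.628, 0.0]
contact_force: [-0.8, -0.4, -0.2]
grip_width: 0.775
```

>>> {"method": "carry_out", "body": {
  "travel": [
    [0,0,-0.1],
    [0,0,0]
  ],
  "rot": [
    [0,0,0],
    [0,0,0]
  ],
  "gripper": [60,60]
}}

```text
clock: 9.9
tcp_pos: [0.4542, -0.2406, 0.1005]
eef_rot: [-2.687, -1.628, 0.0]
contact_force: [0.5, -0.7, -0.6]
grip_width: 0.775
```

>>> {"method": "carry_out", "body": {
  "travel": [
    [0,0,-0.1],
    [0,0,0]
  ],
  "rot": [
    [0,0,0],
    [0,0,0]
  ],
  "gripper": [60,60]
}}

```text
clock: 10.1
tcp_pos: [0.4543, -0.2406, 0.0995]
eef_rot: [-2.687, -1.628, 0.0]
contact_force: [0.0, 0.5, -1.4]
grip_width: 0.772
```

>>> {"method": "carry_out", "body": {
  "travel": [
    [0,0,-0.1],
    [0,0,0]
  ],
  "rot": [
    [0,0,0],
    [0,0,0]
  ],
  "gripper": [60,60]
}}

```text
clock: 10.3
tcp_pos: [0.4544, -0.2406, 0.0994]
eef_rot: [2.686, 1.628, 0.001]
contact_force: [-2.0, 1.3, 8.6]
grip_width: 0.774
```

>>> {"method": "carry_out", "body": {
  "travel": [
    [0,0,0.05],
    [0,0,0],
    [0,0,0],
    [0,0,0],
    [0,0,0]
  ],
  "rot": [
    [0,0,0],
    [0,0,0],
    [0,0,0],
    [0,0,0],
    [0,0,0]
  ],
  "gripper": [78,82,88,95,100]
}}

```text
clock: 10.8
tcp_pos: [0.4543, -0.2406, 0.099]
eef_rot: [-2.687, -1.628, 0.0]
contact_force: [-0.0, 0.6, 0.6]
grip_width: 1.0
```

>>> {"method": "carry_out", "body": {
  "travel": [
    [0,0,0],
    [0,0,0.5],
    [0,0,1],
    [0,0,1.5],
    [0,0,2]
  ],
  "rot": [
    [0,0,0],
    [0,0,0],
    [0,0,0],
    [0,0,0],
    [0,0,0]
  ],
  "gripper": [100,100,100,100,100]
}}

```text
clock: 11.3
tcp_pos: [0.454, -0.2404, 0.1499]
eef_rot: [-2.686, -1.628, 0.001]
contact_force: [0.7, -0.1, -0.1]
grip_width: 1.002
```

```bash
python3 snap.py 12 wrist side scene;python3 mont.py 12 265 340 200 150 45
```

```text
11.45 [ 0.4552 -0.2411  0.1508] F [-0.5264  0.4786 -0.5322] w 1.0038900494425276 q [-0.487   0.2578 -0.1913  1.1186 -0.      1.5649]
y [ 0.8865 -0.4628  0.0031] yaw -27.566531965290356 z [ 0.0027 -0.0015 -1.    ]
```

View pics/mm12.png

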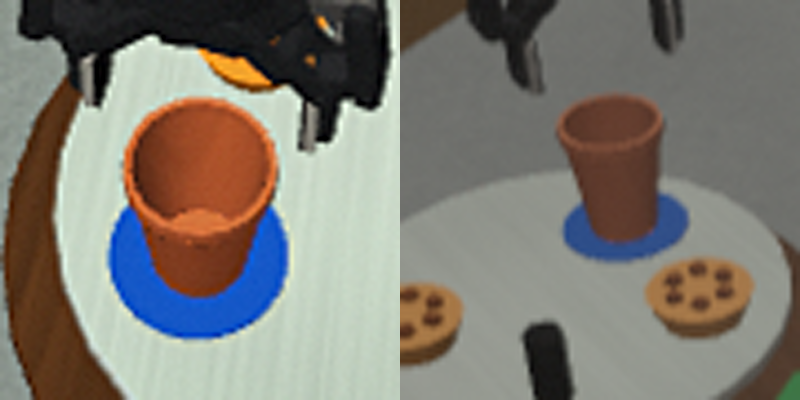

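>>> {"method": "carry_out", "body": {
  "travel": [
    [2.9,1.3,0.5],
    [2.9,1.3,0],
    [2.9,1.3,0],
    [2.9,1.3,0],
    [2.9,1.4,0]
  ],
  "rot": [
    [0,0,-4],
    [0,0,-4],
    [0,0,-4],
    [0,0,-4],
    [0,0,-4]
  ],
  "gripper": [100,100,80,70,60]
}}

```text
clock: 11.95
tcp_pos: [0.6, -0.1739, 0.1534]
eef_rot: [-2.93, -1.132, 0.001]
contact_force: [0.4, -0.3, 0.8]
grip_width: 0.603
```

>>> {"method": "carry_out", "body": {
  "travel": [
    [2.8,1.4,0],
    [0,0,0],
    [0,0,0]
  ],
  "rot": [
    [0,0,-4],
    [0,0,0],
    [0,0,0]
  ],
  "gripper": [60,60,60]
}}

```text
clock: 12.25
tcp_pos: [0.627, -0.1601, 0.153]
eef_rot: [-2.965, -1.036, 0.003]
contact_force: [-0.8, 0.3, -0.0]
grip_width: 0.602
```

```bash
python3 snap.py 13 wrist side scene; python3 - <<'E'
from h import *
p=wproj(circ(.627,-.161,.108,.012));print(p.min(0),p.max(0))
E
```

```text
12.4 [ 0.6263 -0.161   0.154 ] F [ 0.5463  0.33   -0.9611] w 0.6014686711369637 q [-0.2516  0.4777  0.157   1.251  -0.0001  2.2193]
y [ 0.6215 -0.7834 -0.0006] yaw -51.57336648106646 z [-0.0009  0.0001 -1.    ]
[263.52748498 212.92165185] [302.05265658 249.01055812]
```

View pics/wrist13.png

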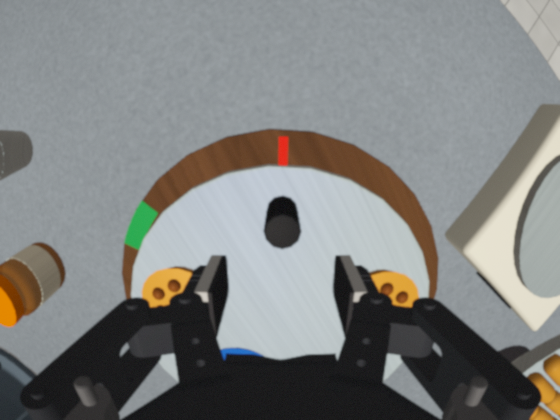

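View pics/side13.png

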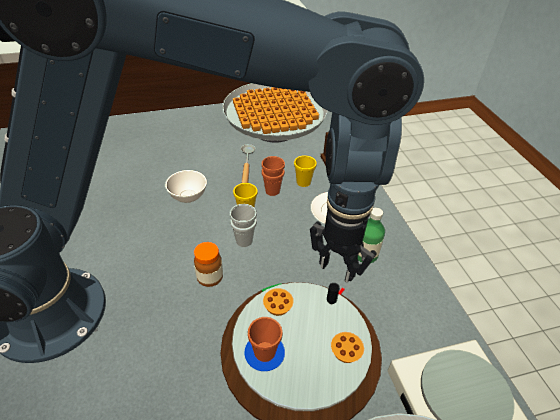

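>>> {"method": "carry_out", "body": {
  "travel": [
    [0,0,-1.5],
    [0,0,-2],
    [0,0,-1.5],
    [0,0,0],
    [0,0,0]
  ],
  "rot": [
    [0,0,0],
    [0,0,0],
    [0,0,0],
    [0,0,0],
    [0,0,0]
  ],
  "gripper": [60,60,60,60,60]
}}

```text
clock: 12.9
tcp_pos: [0.6267, -0.161, 0.1046]
eef_rot: [-2.967, -1.033, 0.0]
contact_force: [-0.7, -0.1, 0.1]
grip_width: 0.601
```

```bash
cat >> h.py <<'E'
def wray(uv,z,c=None):
    c=c or manip.camera_info("wrist");R=cv2.Rodrigues(c["rvec"])[0];o=-R.T@c["tvec"]
    p=np.array(uv,float)-c["K"][:2,2];r=np.hypot(*p);t=r/c["K"][0,0]
    d=R.T@np.r_[p/r*np.sin(t),np.cos(t)];return o+d*(z-o[2])/d[2]
E
python3 snap.py 14 wrist side scene; python3 mont.py 14 335 290 190 180 40
python3 - <<'E'
from h import *
np.set_printoptions(precision=3,suppress=True)
for z in(.108,.1,.09,.08):
  q=[np.r_[.6263+s*.6215*.0255,-.161-s*.7834*.0255,z] for s in(-1,1)]
  print(z,proj("side",q).ravel(),proj("scene",q).ravel())
E
```

```text
13.05 [ 0.6277 -0.1609  0.1053] F [0.321  0.6703 0.1701] w 0.6008610194709547 q [-0.251   0.5046  0.0743  1.1388  0.0001  2.22  ]
y [ 0.6214 -0.7835  0.0013] yaw -51.58172124600936 z [ 0.0016 -0.0004 -1.    ]
0.108 [323.341 281.086 343.411 292.853] [196.658 177.854 176.526 179.91 ]
0.1 [322.981 283.276 342.922 295.021] [197.07  180.319 177.03  182.376]
0.09 [322.538 285.978 342.319 297.696] [197.581 183.369 177.654 185.428]
0.08 [322.102 288.639 341.726 300.33 ] [198.087 186.386 178.271 188.446]
```

View pics/mm14.png

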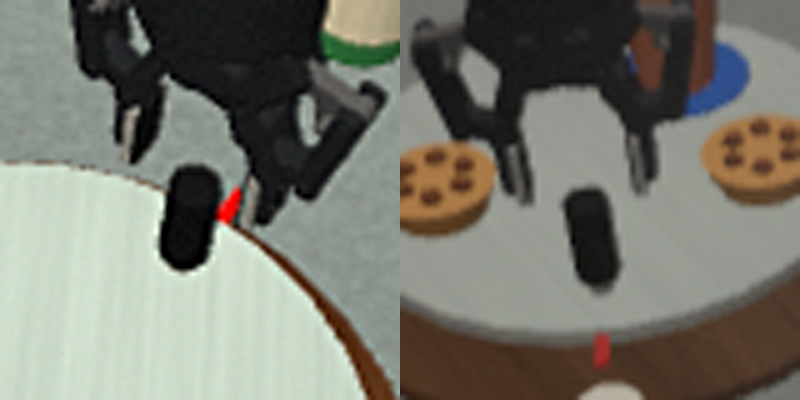

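View pics/wrist14.png

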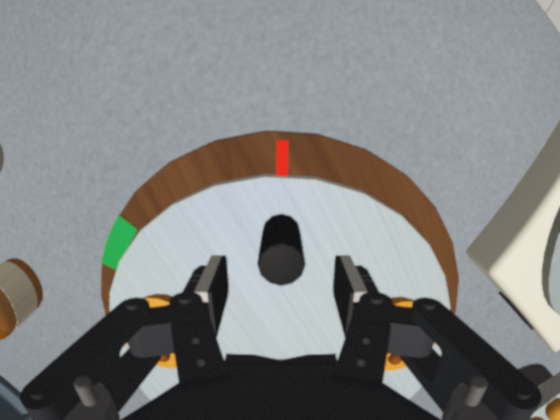

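```bash
python3 - <<'E'
from h import *
np.set_printoptions(precision=4,suppress=True)
ax=np.array([.537,-.231])
for z in(.02,.026,.032,.04):
  print(z)
  for uv in((120,217),(137,229),(102,263),(115,269),(282,140),(282,176)):
    d=wray(uv,z)[:2]-ax;print(uv,np.hypot(*d),np.arctan2(d[1],d[0]))
d=wray((282,262),.108)[:2]-ax;print("post",np.hypot(*d),np.arctan2(d[1],d[0]))
E
```

```text
0.02
(120, 217) 0.1704157177833621 1.52713070584136
(137, 229) 0.15305442057236834 1.5155050272274333
(102, 263) 0.17015303120232858 1.8226330258143213
(115, 269) 0.15663887540749294 1.8195451743058964
(282, 140) 0.16861971235422155 0.6602691466480083
(282, 176) 0.14278204525201751 0.6583108787961071
0.026
(120, 217) 0.16917635321088084 1.5054155051441291
(137, 229) 0.1523154333148427 1.4916300347975986
(102, 263) 0.16773180662103288 1.7961562464679375
(115, 269) 0.1545898574284056 1.7908565277796815
(282, 140) 0.16906563086265386 0.6605480495079109
(282, 176) 0.14390406697444963 0.6587046673406203
0.032
(120, 217) 0.16801791852705364 1.483390355040732
(137, 229) 0.15166408525440936 1.4675361333182568
(102, 263) 0.16543155840146956 1.7689236265935664
(115, 269) 0.15267142613462714 1.7614221410842632
(282, 140) 0.16951156245297022 0.6608254849779438
(282, 176) 0.1450261106667093 0.6590923625872167
0.04
(120, 217) 0.16660213078305192 1.4535677219673009
(137, 229) 0.1509338878894636 1.4351143359561223
(102, 263) 0.16256158365315831 1.7314544967331718
(115, 269) 0.15032524508355508 1.7210577849934066
(282, 140) 0.17010615807850152 0.6611931362042882
(282, 176) 0.14652220222597864 0.6596000528701758
post 0.11753545622696035 0.6606254598231495
```

>>> {"method": "carry_out", "body": {
  "travel": [
    [0,0,-1],
    [0,0,-1],
    [0,0,-0.5],
    [0,0,0],
    [0,0,0]
  ],
  "rot": [
    [0,0,0],
    [0,0,0],
    [0,0,0],
    [0,0,0],
    [0,0,0]
  ],
  "gripper": [60,60,60,60,50]
}}

```text
clock: 13.55
tcp_pos: [0.6272, -0.1605, 0.0788]
eef_rot: [-2.966, -1.034, 0.001]
contact_force: [-0.0, 1.1, -0.0]
grip_width: 0.503
```

```bash
python3 snap.py 15 wrist side scene; python3 mont.py 15 335 290 190 180 40
```

```text
13.7 [ 0.6275 -0.1606  0.0794] F [ 0.4792 -0.5405 -0.9959] w 0.5021615921575909 q [-0.2506  0.5227  0.0354  1.0831  0.0001  2.2202]
y [ 0.6216 -0.7833  0.0003] yaw -51.56678379002048 z [ 0.0004 -0.0001 -1.    ]
```

View pics/mm15.png

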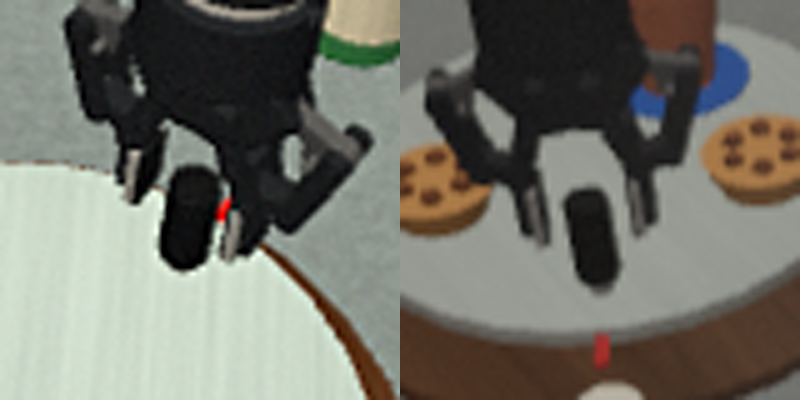

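>>> {"method": "carry_out", "body": {
  "travel": [
    [0,0,0],
    [0,0,0],
    [0,0,0],
    [0,0,0],
    [0,0,0]
  ],
  "rot": [
    [0,0,0],
    [0,0,0],
    [0,0,0],
    [0,0,0],
    [0,0,0]
  ],
  "gripper": [42,36,30,25,20],
  "squeeze": 25
}}

```text
clock: 14.2
tcp_pos: [0.6274, -0.1607, 0.0793]
eef_rot: [2.966, 1.034, 0.0]
contact_force: [-1.1, 0.1, 2.6]
grip_width: 0.269
```

```bash
python3 snap.py 16 wrist side; python3 - <<'E'
import numpy as np
a0=np.arctan2(.070,.090);R=.1145
d=[0,1,3]+list(range(6,49,3))+[50,52,53.5,54.5]
p=[np.array([R*np.cos(a0+np.radians(x)),R*np.sin(a0+np.radians(x))])*100 for x in d]
p=np.array(p);q=np.round(p-p[0],2);dd=np.round(np.diff(q,axis=0),2)
for x,y in zip(np.diff(d),dd.tolist()):print(x,y)
E
```

```text
14.3 [ 0.6274 -0.1606  0.0793] F [-1.5242 -1.1952  2.5086] w 0.2700445089099264 q [-0.2506  0.5226  0.0352  1.083  -0.      2.2202]
y [ 0.6216 -0.7833  0.0003] yaw -51.56729180596834 z [ 0.0004 -0.0001 -1.    ]
1.0 [-0.12, 0.16]
2.0 [-0.26, 0.3]
3.0 [-0.4, 0.45]
3.0 [-0.43, 0.42]
3.0 [-0.45, 0.4]
3.0 [-0.47, 0.37]
3.0 [-0.48, 0.35]
3.0 [-0.51, 0.32]
3.0 [-0.52, 0.3]
3.0 [-0.54, 0.27]
3.0 [-0.55, 0.24]
3.0 [-0.56, 0.21]
3.0 [-0.57, 0.18]
3.0 [-0.58, 0.15]
3.0 [-0.59, 0.12]
3.0 [-0.59, 0.09]
3.0 [-0.59, 0.06]
2.0 [-0.4, 0.02]
2.0 [-0.4, 0.01]
1.5 [-0.3, 0.0]
1.0 [-0.2, -0.01]
```

View pics/wrist16.png

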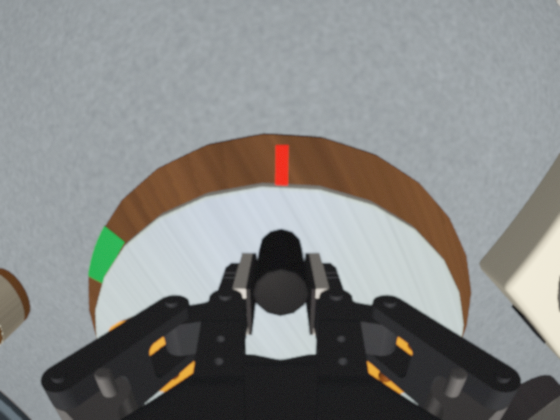

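The post is centred between the pads and gripped at 23 mm, with the pointer at (282,165) and the green sector at (105,254). Now I'll turn the disc along its arc.

>>> {"method": "carry_out", "body": {
  "travel": [
    [-0.12,0.16,0],
    [-0.26,0.3,0],
    [-0.4,0.45,0],
    [-0.43,0.42,0],
    [-0.45,0.4,0]
  ],
  "rot": [
    [0,0,1],
    [0,0,2],
    [0,0,3],
    [0,0,3],
    [0,0,3]
  ],
  "gripper": [20,20,20,20,20]
}}

```text
clock: 14.8
tcp_pos: [0.6111, -0.1436, 0.0793]
eef_rot: [2.839, 1.342, 0.001]
contact_force: [1.2, -2.4, 1.1]
grip_width: 0.271
```

>>> {"method": "carry_out", "body": {
  "travel": [
    [-0.47,0.37,0],
    [-0.48,0.35,0],
    [-0.51,0.32,0],
    [-0.52,0.3,0],
    [-0.54,0.27,0]
  ],
  "rot": [
    [0,0,3],
    [0,0,3],
    [0,0,3],
    [0,0,3],
    [0,0,3]
  ],
  "gripper": [20,20,20,20,20]
}}

```text
clock: 15.3
tcp_pos: [0.5862, -0.1275, 0.0793]
eef_rot: [2.639, 1.701, 0.002]
contact_force: [2.8, -3.1, 0.7]
grip_width: 0.27
```

>>> {"method": "carry_out", "body": {
  "travel": [
    [-0.55,0.24,0],
    [-0.56,0.21,0],
    [-0.57,0.18,0],
    [-0.58,0.15,0],
    [-0.4,0.08,0]
  ],
  "rot": [
    [0,0,3],
    [0,0,3],
    [0,0,3],
    [0,0,3],
    [0,0,2]
  ],
  "gripper": [20,20,20,20,20]
}}

```text
clock: 15.8
tcp_pos: [0.5596, -0.1187, 0.0793]
eef_rot: [2.412, 2.01, 0.002]
contact_force: [5.4, -2.0, -1.0]
grip_width: 0.267
```

```bash
python3 snap.py 17 wrist side
```

```text
15.9 [ 0.5589 -0.1186  0.0793] F [ 1.3012 -2.9252  2.0111] w 0.27486822665477295 q [-0.209   0.4034 -0.1701  0.9966 -0.0002  1.5449]
y [ 0.9833 -0.1821  0.0007] yaw -10.489960499968937 z [ 0.0006 -0.0003 -1.    ]
```

View pics/wrist17.png

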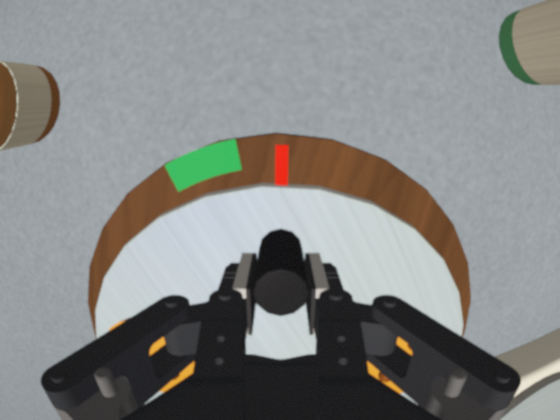

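View pics/side17.png

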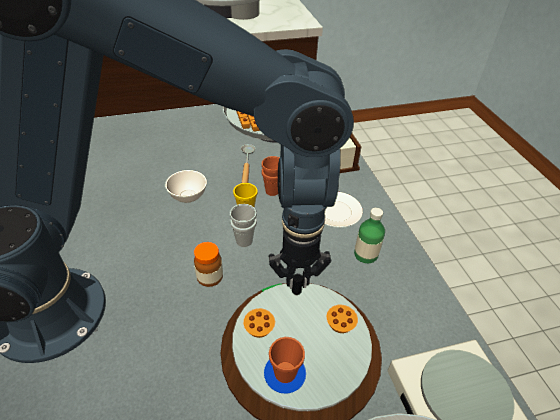

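>>> {"method": "carry_out", "body": {
  "travel": [
    [-0.5,0.08,0],
    [-0.59,0.07,0],
    [-0.6,0.03,0],
    [-0.5,0.01,0],
    [-0.4,0,0]
  ],
  "rot": [
    [0,0,2.5],
    [0,0,3],
    [0,0,3],
    [0,0,2.5],
    [0,0,2]
  ],
  "gripper": [20,20,20,20,20]
}}

```text
clock: 16.4
tcp_pos: [0.5335, -0.1167, 0.0793]
eef_rot: [2.172, 2.269, 0.001]
contact_force: [3.3, -1.7, 1.0]
grip_width: 0.273
```

>>> {"method": "carry_out", "body": {
  "travel": [
    [0,0,0],
    [0,0,0]
  ],
  "rot": [
    [0,0,0],
    [0,0,0]
  ],
  "gripper": [20,20]
}}

```text
clock: 16.6
tcp_pos: [0.533, -0.1167, 0.0793]
eef_rot: [-2.175, -2.267, 0.0]
contact_force: [-1.1, -1.4, 5.3]
grip_width: 0.273
```

```bash
python3 snap.py 18 wrist side; python3 - <<'E'
from h import *
im=cv2.imread("pics/wrist18.png");cv2.imwrite("pics/w18.png",cv2.resize(im[110:210,130:390],None,fx=3,fy=3,interpolation=2))
E
```

```text
16.7 [ 0.533  -0.1167  0.0793] F [-1.0464 -1.3274  4.9824] w 0.27017080865061094 q [-0.2155  0.3646 -0.233   0.9733 -0.0001  1.3139]
y [ 0.9991  0.0414 -0.0002] yaw 2.3752174395505143 z [-0.0002 -0.0001 -1.    ]
```

View pics/w18.png

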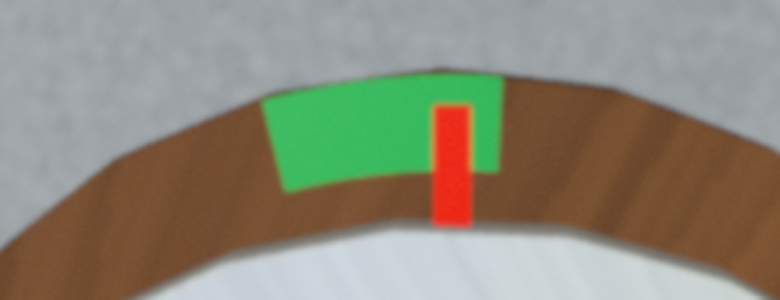

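>>> {"method": "carry_out", "body": {
  "travel": [
    [-0.2,0,0],
    [-0.2,-0.01,0],
    [0,0,0],
    [0,0,0]
  ],
  "rot": [
    [0,0,1],
    [0,0,1],
    [0,0,0],
    [0,0,0]
  ],
  "gripper": [20,20,20,20]
}}

```text
clock: 17.1
tcp_pos: [0.5292, -0.1169, 0.0793]
eef_rot: [2.134, 2.305, 0.0]
contact_force: [1.8, -2.5, 4.6]
grip_width: 0.271
```

>>> {"method": "carry_out", "body": {
  "travel": [
    [0,0,0],
    [0,0,0],
    [0,0,0],
    [0,0,0],
    [0,0,0]
  ],
  "rot": [
    [0,0,0],
    [0,0,0],
    [0,0,0],
    [0,0,0],
    [0,0,0]
  ],
  "gripper": [32,38,46,54,60]
}}

```text
clock: 17.6
tcp_pos: [0.5288, -0.1167, 0.0789]
eef_rot: [-2.134, -2.305, 0.0]
contact_force: [-0.1, 0.4, -0.2]
grip_width: 0.602
```

>>> {"method": "carry_out", "body": {
  "travel": [
    [0,0,0],
    [0,0,1],
    [0,0,2],
    [0,0,3],
    [0,0,3]
  ],
  "rot": [
    [0,0,0],
    [0,0,0],
    [0,0,0],
    [0,0,0],
    [0,0,0]
  ],
  "gripper": [60,60,60,60,60]
}}

```text
clock: 18.1
tcp_pos: [0.5287, -0.1167, 0.1706]
eef_rot: [-2.134, -2.305, 0.0]
contact_force: [0.6, 0.1, 0.5]
grip_width: 0.602
```

```bash
python3 snap.py 19 wrist side scene
```

```text
18.25 [ 0.5303 -0.1171  0.1717] F [-0.6609  0.6399 -0.3242] w 0.594193847009717 q [-0.2172  0.2902 -0.0893  1.1869 -0.      1.2762]
y [0.997  0.0773 0.0042] yaw 4.431241690734082 z [ 0.0043 -0.001  -1.    ]
```

View pics/wrist19.png

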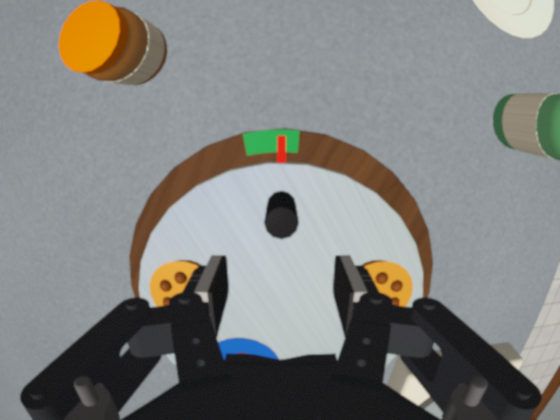

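View pics/scene19.png

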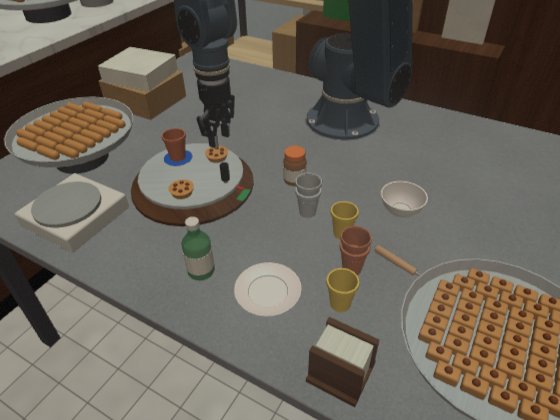

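View pics/side19.png

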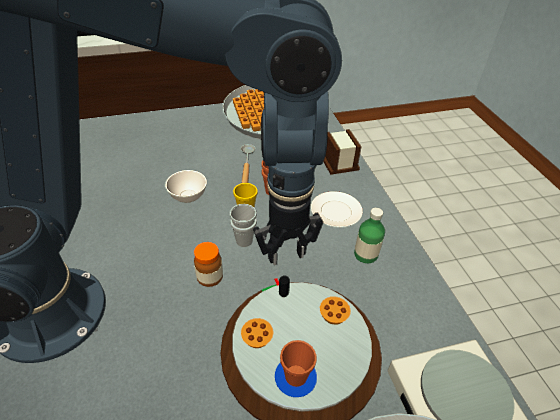

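```bash
python3 - <<'E'
from h import *
a=cv2.imread("pics/scene0.png").astype(int);b=cv2.imread("pics/scene19.png").astype(int)
d=np.abs(a-b).max(2)
for k,(x0,x1,y0,y1) in dict(stack_low=(340,375,245,275),steel=(293,323,172,220),yelA=(329,341,200,242),yelB=(325,360,275,315),bowl=(378,430,180,220),plate=(230,305,260,315),bottle=(180,216,225,282),jar=(280,310,145,187),spoon=(376,420,245,275)).items():
    print(k,d[y0:y1,x0:x1].max(),d[y0:y1,x0:x1].mean().round(1))
c=np.hstack([x[205:280,320:395] for x in(a,b)]).astype(np.uint8)
m=cv2.imread("pics/side19.png")[325:405,255:335]
cv2.imwrite("pics/f.png",np.hstack([cv2.resize(c,(560,280),interpolation=2),cv2.resize(m,(240,280),interpolation=2)]))
E
```

```text
stack_low 42 3.2
steel 5 2.9
yelA 7 3.0
yelB 6 2.9
bowl 6 3.1
plate 6 3.3
bottle 5 2.7
jar 5 2.8
spoon 5 3.0
```

View pics/f.png

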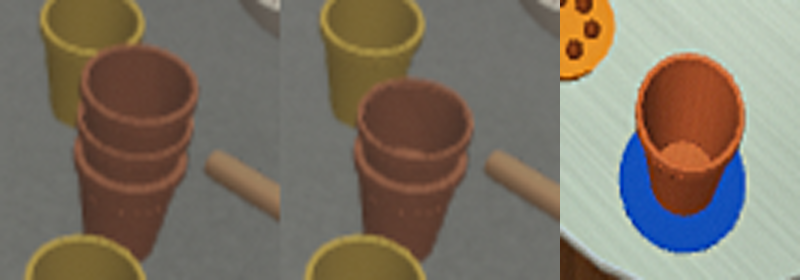

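```bash
python3 -c "
from cell import manip
print(manip.hand_in())"
```

```text
the job is handed in; nothing more can be done
None
```

The job is handed in, at about 18 s on the clock. The top copper mould stands upright on the blue pad, and the disc is turned with the red pointer in the green sector.

- **Mould:** I lifted it straight up off the stack and set it down gently; contact read about 9 N. It was within roughly 1–2 mm of the pad centre when I placed it. The last views, taken after the turn and release, show it still upright there.
- **Disc:** I gripped the post, followed its arc over the stiff point and let go. The pointer then read a joint value of about 1.0, inside the 0.9–1.2 sector. The gripper is clear of everything.
- **Rest of the counter:** Comparing the first and last scene pictures, the steel stack, both yellow cups, bowl, plate, bottle, jar and spoon show only image noise. The patch of the picture around the lower copper stack changed by up to 42 grey levels at its strongest pixel. In the crop the stack stands where it was, so I put that down to the top mould being gone from above it.

**Disagreement:** the fingertips were about 20–30 mm farther back than `tcp_to_tips` and the text imply. Open, they measured about 18 mm above the TCP reading in all three cameras. I set the grasp heights from the images instead.

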